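# Clear the roll board and park the sample tube

## Task

Clear up the lab bench: first push (or carry) the three scraps of tested wood and stone off the raised board into the bin along its far edge. Then, holding the wooden push block, roll the capped sample tube gently along the cleared board with the block until it drops into the sunken cradle before the end stop; do not touch the tube with the gripper. Finally stand the push block upright on its rubber mat, let go, and leave the dish, the beaker and the test-tube rack where they are.

Things in the scene. Friction and masses are not known exactly. Their poses are not given: they have to be found in the camera images.
- board: Raised white-topped roll board, fixed. Origin on the bench under its centre; x across it to the bin (-100 to +100 mm), y along it to the end stop, z up. Flat rimless deck at z = 80 mm, y -230 to +140; cradle, a groove across the whole width, floor at z = 74, y +140 to +180; end stop up to z = 110, y +180 to +200. Scraps start mid-deck, between tube and cradle.
- cradle (a point): Centre of the cradle's floor, at (0, 160, 74) mm in the board's frame; axes as the board's.
- bin: Open grey plastic bin, fixed against the board's far (+x) edge: 150 mm in x, 300 mm in y, 70 mm high (10 mm lower than the deck), walls 4 mm. Origin at the centre of its underside; axes parallel to the board's. It spans the whole stretch of the deck where the scraps lie.
- mat: Black rubber mat, fixed on the bench left or right of the board, 120 (x) by 140 (y) by 3 mm thick. Origin at the centre of its underside.
- pusher_center (a point): Wooden push block standing on the mat, 160 g. Lower part (blade) 30 mm thick (x), 80 wide (y), 40 high; above it a dark ridge handle 24 thick (x), 70 wide (y), 45 high; 85 mm high in all, both faces alike. Origin at its centre, 42.5 mm above its foot; z up. Grip the ridge from above across its 24 mm thickness.
- tube_center (a point): Capped amber glass sample tube, a smooth cylinder 36 mm in diameter, 150 mm long, black cap at one end, about 120 g. It lies across the deck near the end away from the cradle, its axis (own x) along the board's x, and rolls freely along the board's y. Origin on its axis at mid length; its y and z turn as it rolls.
- scrap0_center (a point): Stepped pale wood offcut, 64 by 40 mm, 36 mm high at the step. It lies loose on the deck, turned any way; origin at its centre, half-way up, z up, its long side along x. All three scraps go into the bin and may lie there in any attitude.
- scrap1_center (a point): Rough grey stone lump, about 60 by 50 mm, 34 mm high. It lies loose on the deck, turned any way; origin at its centre, half-way up, z up, its long side along x. All three scraps go into the bin and may lie there in any attitude.
- scrap2_center (a point): Brown wood offcut with a slanting side, about 62 by 40 mm, 30 mm high. It lies loose on the deck, turned any way; origin at its centre, half-way up, z up, its long side along x. All three scraps go into the bin and may lie there in any attitude.
- dish: Bystander: shallow glass dish, 94 mm across, 20 mm high, with a white lump in it; on the bench on the side of the board opposite the mat. Origin at the centre of its underside.
- beaker: Bystander: glass beaker, 72 mm across, 100 mm high, to the right (-y) of the bin. Origin at the centre of its underside.
- rack: Bystander: white test-tube rack, 70 by 180 mm, 116 mm high with its tubes, to the left (+y) of the bin. Origin at the centre of its underside.
Mind the look-alikes: they are no part of the job. Leave any blue or purple look-alike of the part that bears pusher_center alone.

How it is judged:
By the outcome, as a careful person would: the job done as asked, in the order asked, and still so for the second after the job is handed in, with the robot touching nothing.
It also fails if it takes over 72 s, if anything falls off the work surface, if the arm or the gripper's body presses on something with over 40 N, if the wrist force passes 120 N, or if a joint passes its speed limit or range.

## Robot

A 6-joint arm with a two-finger parallel gripper is mounted at the origin on the work surface. World frame = base frame: x ahead of the robot, y to its left, z up, the work surface at z = 0. Lengths are in m, angles in rad, forces in N, time in s.
With the tool pointing down it reaches from about 0.375 to 0.9 m from the base axis. Payload 3.1 kg.
Tool frame: the origin (TCP) lies at the very end of the fingers, on their centre line; the grasp point (between the pads) lies 19 mm behind it; z points along the fingers, y is the direction in which the jaws open and shut (so a half turn about z gives the same grasp; the last joint's range is limited). The gripper opens to 87 mm and grips with 3 to 60 N. Pads are 19 mm wide; open, the fingers measure 117 mm over their backs; the gripper's body (75 mm by 190 mm) begins 51 mm behind the grasp point.
Start: joints at [-1.502, 0.527, 1.433, -0, 1.181, -0.178], TCP at [0.153, -0.606, 0.195] pointing down, gripper open.
Joint ranges: [-3.08, 3.08], [-0.75, 2.2], [0.22, 2.44], [-1.43, 4.57], [0, 2.65], [-2.85, 2.85]. Speed limits (rad/s): [2.79, 2.79, 3.14, 3.14, 3.14, 3.14].

## Interface

Orientations are given as [roll, pitch, yaw] about the fixed x, y, z axes, in that order (R = Rz(yaw) Ry(pitch) Rx(roll)).
In Python, from plant import get_obs, imaging, close_job gives the robot as it stands.
- The arm moves only by the shell command python3 -m handwheel 'ROWS'. ROWS is JSON, a list of rows, each a list of 5 numbers: the shift along the world's x, y, z in m, then the turn about the world's z in degrees, then the finger opening in m, from 0 to 0.087. In form: [[tx, ty, tz, twist, claw], ...]. A call has 1 to 8 rows; each row is the pose to reach, as a shift and turn from the pose measured when the call began; what a row does not reach only later rows make up. A row lasts 1/8 s, in which the tool goes at most 62.5 mm and 10.7 degrees, less where a joint would pass 70% of its speed; a pose out of reach is approached as far as the arm can. A call with a gripper value outside its range is refused whole. The fingers move at their own pace and stop on an object; the grip force is fixed at half the most. Time passes only in rows, so rows that repeat a pose let the fingers close. It gives the time, the measured TCP pose, the force and the opening at its end, in the units of the state.
- get_obs(): the state, without advancing time (a new reading comes with each control period).
- imaging.capture(name): name is "scene" or "top" or "wrist"; returns a dict with "frame" (420x560x3 uint8, red, green, blue), "intrinsics" (3x3 intrinsics, pixels), "dist" ([k1, k2, p1, p2, k3] as OpenCV has them; the pictures are not rectified), "R" (3x3) and "t" (3): a world point X has camera coordinates R X + t. Camera axes: x right, y down, z forward; pixel columns grow to the right and rows downward; lengths in m; the calibration is good to about 2 mm. A picture is of the moment at which its call begins. There is no depth.
- close_job(): hands the job in, once; it reports no verdict.
The state is a dict: "time_s": time; "q": joint angles; "dq": joint speeds; "effort": joint torques, N m; "tcp_pos": TCP position; "tool_rot": TCP orientation; "force": force on the tool from outside, world axes, zero at the start; "moment": the same for the moment, N m; "opening": finger opening in m.
Only numpy, scipy, OpenCV 4.12 (cv2) and the standard library are available. Lean on these libraries where they do the work, as an engineer would, in place of code of your own. Each camera call takes 0.05 s, during which the arm holds its last target.

## Working session

There is one attempt and no reset: what is moved stays moved. The work goes in short steps, Python scripts to look and compute and a shell command to move; the robot and the scene stay as the last step left them, time stands still between calls to the robot, and variables do not carry over. Pictures are saved under pics/ and viewed, and the job is handed in when it is done.

```bash
mkdir -p pics; ls; cat > h.py <<'E'
import numpy as np,cv2,json
from plant import get_obs,imaging,close_job
def cap(n,fn=None):
    c=imaging.capture(n)
    if fn: cv2.imwrite('pics/'+fn,cv2.cvtColor(c['frame'],cv2.COLOR_RGB2BGR))
    return c
def ray(c,uv):
    uv=np.array(uv,float).reshape(-1,1,2)
    p=cv2.undistortPoints(uv,np.array(c['intrinsics']),np.array(c['dist'])).reshape(-1,2)
    R=np.array(c['R']);t=np.array(c['t'])
    d=np.c_[p,np.ones(len(p))]@R
    return -R.T@t,d
def plane(c,uv,z):
    o,d=ray(c,uv)
    return o+d*((z-o[2])/d[:,2])[:,None]
def proj(c,X):
    R=np.array(c['R']);t=np.array(c['t'])
    return cv2.projectPoints(np.array(X,float).reshape(-1,3),cv2.Rodrigues(R)[0],t,np.array(c['intrinsics']),np.array(c['dist']))[0].reshape(-1,2)
E
python3 - <<'E'
from h import *
import pickle
d={}
for n in ['scene','top','wrist']:
    d[n]=cap(n,n+'0.png'); c=d[n]; print(n,(-np.array(c['R']).T@np.array(c['t'])).round(3),np.array(c['R']).round(2).tolist())
pickle.dump(d,open('c0.pkl','wb'))
print(get_obs())
E
```

```text
pics
scene [ 1.272 -0.703  0.946] [[0.66, 0.75, -0.01], [0.47, -0.43, -0.77], [-0.58, 0.5, -0.64]]
top [ 0.36  -0.035  1.465] [[0.01, -1.0, 0.02], [-1.0, -0.01, -0.1], [0.1, -0.01, -1.0]]
wrist [ 0.23  -0.586  0.384] [[0.24, -0.97, -0.0], [-0.93, -0.23, 0.29], [-0.28, -0.07, -0.96]]
{'time_s': 0.15, 'q': array([-1.50247246e+00,  5.28268184e-01,  1.43357223e+00,  1.38298889e-06,
        1.18136585e+00, -1.78506855e-01]), 'dq': array([-0.00010481, -0.00448529, -0.00381731,  0.00049968, -0.0012014 ,
        0.00062381]), 'effort': array([ 4.85524033e-04, -4.40430129e+01, -1.76843101e+01,  6.34703133e-02,
        5.52801986e-02, -9.88488659e-05]), 'tcp_pos': array([ 0.15269231, -0.60546642,  0.19389826]), 'tool_rot': array([-3.14000491e+00, -2.87771146e-04,  2.46829967e-01]), 'force': array([ 0.59687822,  0.27405464, -0.69932903]), 'moment': array([ 0.03927443, -0.00132695,  0.0144131 ]), 'opening': 0.08696672671058388}
```

View pics/top0.png

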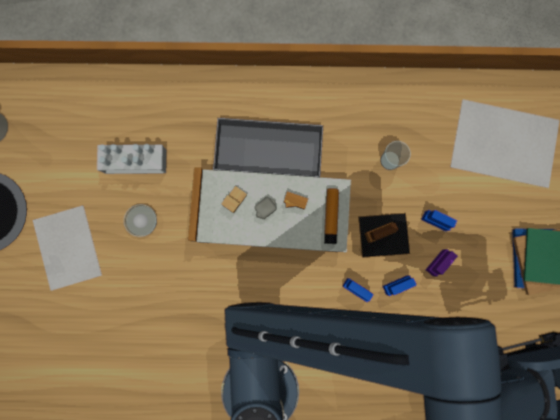

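View pics/scene0.png

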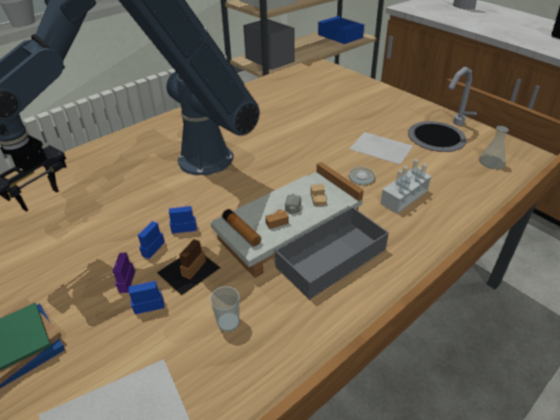

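```bash
python3 - <<'E'
import cv2
a=cv2.imread('pics/top0.png')[110:310,180:460]
cv2.imwrite('pics/topz.png',cv2.resize(a,None,fx=2.8,fy=2.8,interpolation=cv2.INTER_CUBIC))
b=cv2.imread('pics/scene0.png')[150:340,80:400]
cv2.imwrite('pics/scz.png',cv2.resize(b,None,fx=2.5,fy=2.5,interpolation=cv2.INTER_CUBIC))
E
```

```text
(no output)
```

View pics/topz.png

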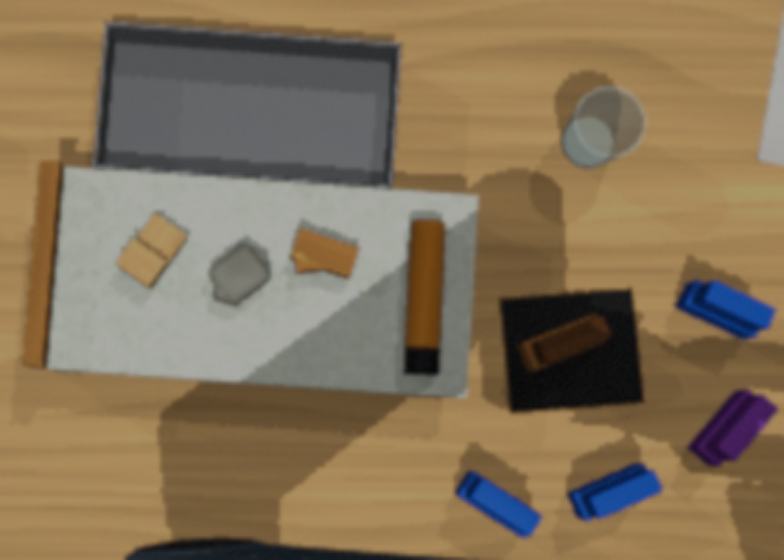

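View pics/scz.png

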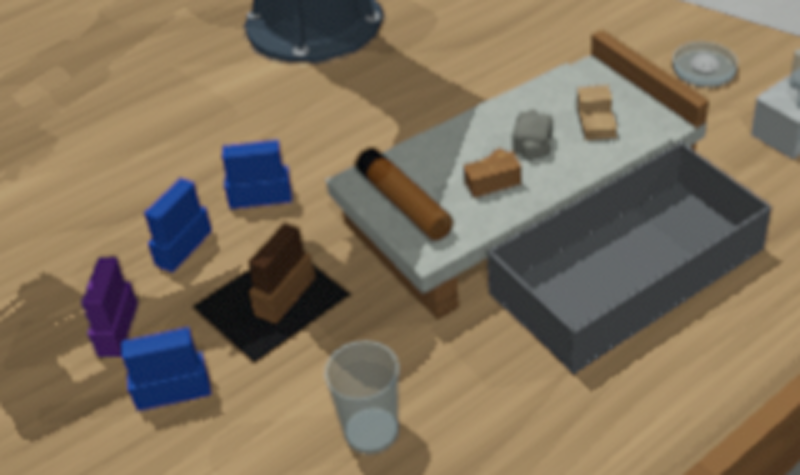

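View pics/wrist0.png

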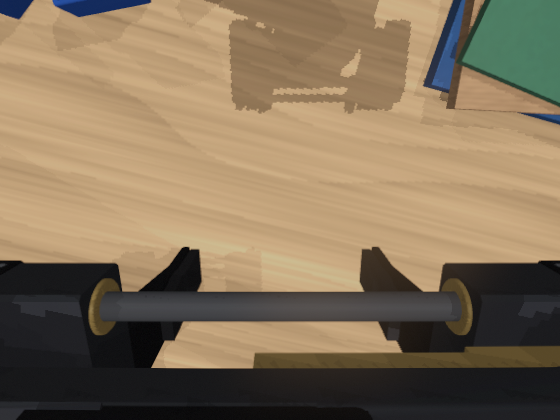

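```bash
cat > m.py <<'E'
from h import *
import pickle
d=pickle.load(open('c0.pkl','rb')); c=d['top'];s=d['scene']
Z=lambda p:np.array(p,float)/2.8+[180,110]-0.3
S=lambda p:np.array(p,float)/2.5+[80,150]-0.3
def show(n,p,z,f=Z,cc=c): 
    X=plane(cc,f(p),z); print(n,(X*1000).round(0)[:,:2].tolist()); return X
show('deck RT RB',[(478,197),(467,396)],.08)
show('stop outer top/bot inner',[(41,162),(25,366),(62,163),(45,367)],.11)
show('tube ends',[(427,220),(421,373)],.098)
show('tube sides',[(411,290),(441,290)],.098)
show('scraps',[(152,250)],.10);show('stone',[(240,273)],.10);show('brown',[(325,251)],.10)
show('bin',[(107,22),(399,43),(392,185)],.07)
show('mat',[(501,298),(631,290),(643,402),(513,411)],.003)
show('ridge corners',[(520,345),(605,315),(611,333),(528,371)],.085)
show('beaker',[(610,122)],.1); show('beakerb',[(588,142)],0.0)
show('deck scene',[(330,185),(425,287)],.08,S,s)
show('mat scene',[(195,306),(255,361),(350,294)],.003,S,s)
show('tube scene ctr',[(404,197)],.105,S,s)
show('scr scene brown, stone, pale',[(492,172),(534,132),(596,110)],.097,S,s)
show('ridge top scene',[(252,267),(285,226),(300,234),(268,277)],.085,S,s)
E
python3 m.py
```

```text
deck RT RB [[590.0, -245.0], [394.0, -233.0]]
stop outer top/bot inner [[615.0, 182.0], [418.0, 192.0], [614.0, 162.0], [417.0, 173.0]]
tube ends [[564.0, -192.0], [415.0, -186.0]]
tube sides [[495.0, -177.0], [496.0, -206.0]]
scraps [[532.0, 74.0]]
stone [[510.0, -11.0]]
brown [[532.0, -93.0]]
bin [[766.0, 126.0], [748.0, -168.0], [603.0, -161.0]]
mat [[497.0, -280.0], [507.0, -416.0], [391.0, -426.0], [380.0, -292.0]]
ridge corners [[444.0, -285.0], [474.0, -368.0], [456.0, -374.0], [418.0, -292.0]]
beaker [[663.0, -372.0]]
beakerb [[663.0, -374.0]]
deck scene [[409.0, -235.0], [609.0, -252.0]]
mat scene [[398.0, -425.0], [512.0, -415.0], [501.0, -282.0]]
tube scene ctr [[506.0, -199.0]]
scr scene brown, stone, pale [[533.0, -93.0], [512.0, -9.0], [532.0, 76.0]]
ridge top scene [[466.0, -375.0], [436.0, -314.0], [458.0, -308.0], [490.0, -370.0]]
```

```bash
python3 -m handwheel '[[0.02,0.03,0.03,10.5,0.087],[0.06,0.07,0.07,21,0.087],[0.1,0.11,0.076,31.5,0.087],[0.14,0.15,0.076,42,0.087],[0.18,0.19,0.076,52.5,0.087],[0.22,0.22,0.076,63,0.087],[0.26,0.245,0.076,73.5,0.087],[0.297,0.266,0.076,84,0.087]]'
python3 -m handwheel '[[0,0,0,9,0.087],[0,0,0,17,0.087],[0,0,0,17,0.087]]'
python3 - <<'E'
from h import *
import pickle
c=cap('wrist','w1.png'); pickle.dump(c,open('w1.pkl','wb'));o=get_obs();print(o['tcp_pos'],np.degrees(o['tool_rot']),o['force'],o['time_s'])
E
```

```text
time_s: 1.15
tcp_pos: [0.4508, -0.338, 0.2697]
tool_rot: [-3.14, -0.001, 1.72]
force: [0.1, -0.4, -0.4]
opening: 0.0874
time_s: 1.52
tcp_pos: [0.4508, -0.3376, 0.2694]
tool_rot: [-3.139, -0.001, 2.015]
force: [-0.3, -0.0, 0.2]
opening: 0.0868
[ 0.45068629 -0.33775208  0.26949142] [-1.79883572e+02 -7.10920936e-02  1.15393824e+02] [-0.17939373  0.41706129 -0.85925836] 1.575
```

View pics/w1.png

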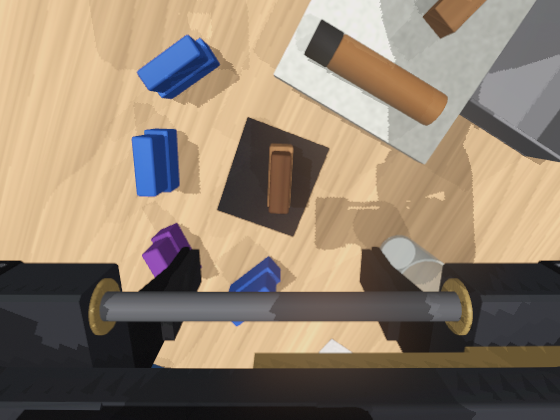

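```bash
python3 - <<'E'
import cv2
a=cv2.imread('pics/w1.png')[130:230,230:340]
cv2.imwrite('pics/w1z.png',cv2.resize(a,None,fx=6,fy=6,interpolation=cv2.INTER_CUBIC))
E
```

```text
(no output)
```

View pics/w1z.png

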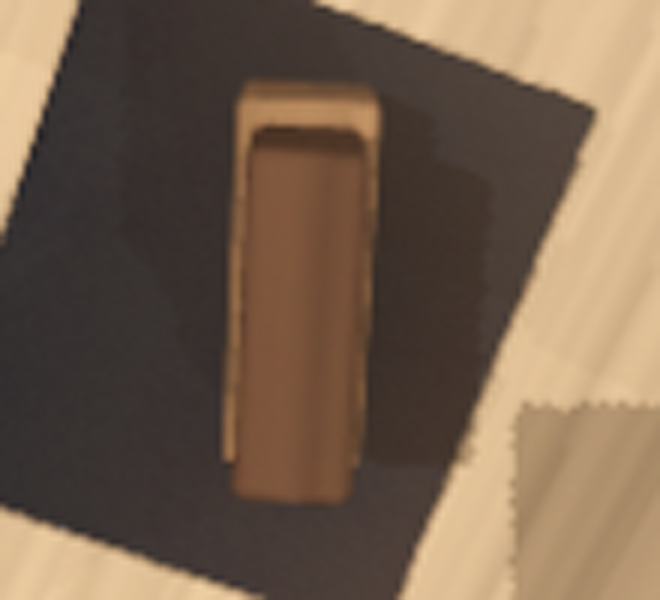

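```bash
python3 - <<'E'
from h import *
import pickle
c=pickle.load(open('w1.pkl','rb'))
f=lambda p:np.array(p,float)/6+[230,130]-.4
X=plane(c,f([(248,148),(364,150),(350,502),(235,497)]),.088)*1000
print(X.round(0)[:,:2],X.mean(0)); 
for a,b in ((2,1),(3,0)): v=X[b]-X[a];print(np.linalg.norm(v),np.degrees(np.arctan2(v[1],v[0])))
B=plane(c,f([(238,100),(380,100)]),.043)*1000;print('blade',B.round(0)[:,:2])
print('mat',(plane(c,[(248,118),(328,149),(294,236),(218,208)],.003)*1000).round(0)[:,:2])
print('deck',(plane(c,[(425,163),(276,75)],.08)*1000).round(0)[:,:2])
print('tube',(plane(c,[(319,42),(433,106)],.098)*1000).round(0)[:,:2])
E
```

```text
[[ 426. -311.]
 [ 446. -302.]
 [ 474. -365.]
 [ 453. -374.]] [ 449.75077658 -338.16856337   88.        ]
69.13556367756205 113.65955260565818
68.52122512177836 112.83428044033589
blade [[ 421. -309.]
 [ 448. -296.]]
mat [[ 380. -291.]
 [ 496. -281.]
 [ 510. -416.]
 [ 392. -425.]]
deck [[ 592. -244.]
 [ 396. -233.]]
tube [[ 422. -188.]
 [ 559. -191.]]
```

```bash
python3 -m handwheel '[[-0.001,0,-0.06,-2,0.087],[-0.001,0,-0.12,-2,0.087],[-0.001,0,-0.17,-2,0.087],[-0.001,0,-0.2,-2,0.087],[-0.001,0,-0.2195,-2,0.087],[-0.001,0,-0.2195,-2,0.087]]'; python3 -m handwheel '[[0,0,0,0,0.015],[0,0,0,0,0.015],[0,0,0,0,0.015],[0,0,0,0,0.015],[0,0,0,0,0.015]]'
```

```text
time_s: 2.33
tcp_pos: [0.4486, -0.337, 0.0484]
tool_rot: [-3.138, -0.005, 1.977]
force: [0.2, 0.0, 0.5]
opening: 0.0872
time_s: 2.95
tcp_pos: [0.4487, -0.3371, 0.0487]
tool_rot: [-3.138, -0.005, 1.977]
force: [1.2, -0.2, -0.2]
opening: 0.045
```

```bash
python3 -m handwheel '[[0,0,0,0,0.015],[0,0,0,0,0.015],[0,0,0,0,0.015],[0,0,0,0,0.015],[0,0,0,0,0.015]]'
```

```text
time_s: 3.58
tcp_pos: [0.4487, -0.3371, 0.0487]
tool_rot: [-3.139, -0.005, 1.977]
force: [0.1, 0.1, 0.1]
opening: 0.0235
```

```bash
python3 -m handwheel '[[0,0,0.05,0,0.015],[0,0,0.11,0,0.015],[0,0.02,0.15,-8,0.015],[-0.009,0.08,0.15,-17,0.015],[-0.009,0.14,0.15,-26.6,0.015],[-0.009,0.2,0.15,-26.6,0.015],[-0.009,0.249,0.15,-26.6,0.015],[-0.009,0.249,0.12,-26.6,0.015]]'; python3 - <<'E'
from h import *
import pickle
o=get_obs();print(o['tcp_pos'],o['tool_rot'],o['opening'])
for n in('wrist','scene'):
    c=cap(n,n+'2.png');pickle.dump(c,open(n+'2.pkl','wb'))
E
```

```text
time_s: 4.58
tcp_pos: [0.44, -0.0851, 0.1698]
tool_rot: [3.141, -0.004, 1.518]
force: [0.6, -0.2, -2.4]
opening: 0.024
[ 0.44004016 -0.08510259  0.16978891] [ 3.14124643 -0.00384716  1.51752933] 0.024028483801675448
```

View pics/wrist2.png

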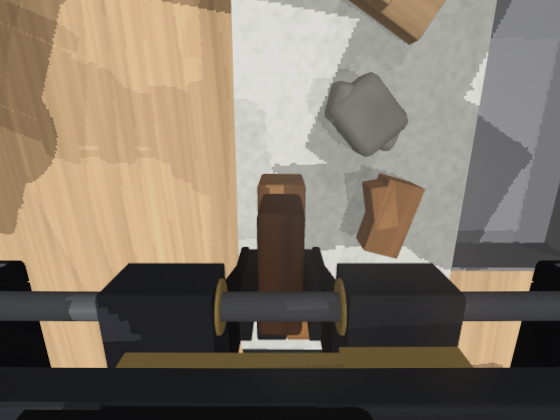

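View pics/scene2.png

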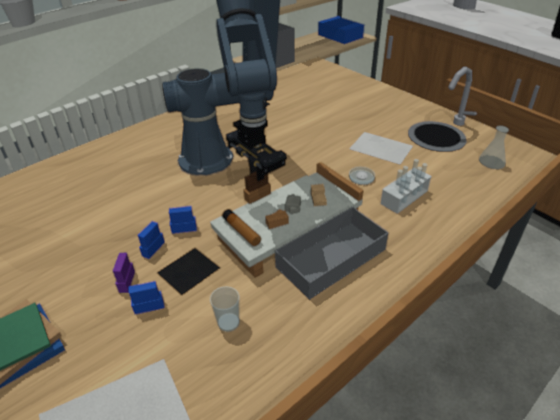

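```bash
python3 -m handwheel '[[0,-0.003,-0.02,0,0.015],[0,-0.004,-0.036,0,0.015],[0,-0.004,-0.04,0,0.015]]'; python3 -m handwheel '[[0.03,-0.002,0,0,0.015],[0.055,-0.003,0,0,0.015],[0.08,-0.005,0,0,0.015],[0.105,-0.006,0,0,0.015],[0.13,-0.008,0,0,0.015],[0.155,-0.009,0,0,0.015],[0.18,-0.010,0,0,0.015],[0.19,-0.011,0,0,0.015]]'
```

```text
time_s: 5.05
tcp_pos: [0.4369, -0.0905, 0.1264]
tool_rot: [-3.131, -0.007, 1.513]
force: [0.1, 1.1, -2.0]
opening: 0.0237
time_s: 6.05
tcp_pos: [0.6285, -0.1023, 0.1272]
tool_rot: [-3.133, -0.007, 1.513]
force: [0.0, -1.0, -1.2]
opening: 0.0237
```

```bash
python3 - <<'E'
from h import *
for n in('wrist','scene'):
    c=cap(n,n+'3.png')
E
```

```text
(no output)
```

View pics/wrist3.png

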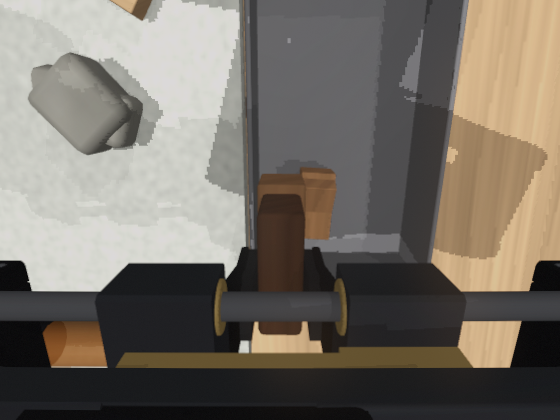

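View pics/scene3.png

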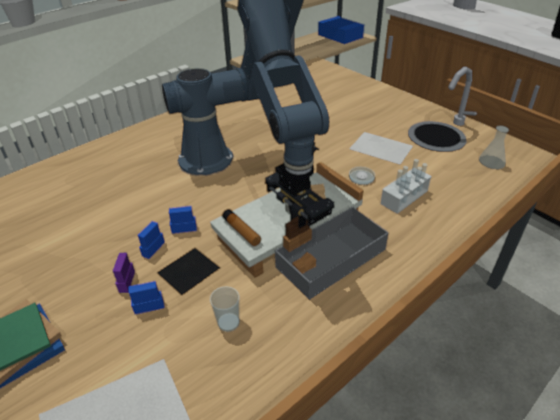

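```bash
python3 -m handwheel '[[0,0,0.04,0,0.015],[-0.03,0.01,0.055,0,0.015],[-0.08,0.035,0.055,0,0.015],[-0.135,0.065,0.055,0,0.015],[-0.18,0.09,0.055,0,0.015],[-0.194,0.097,0.03,0,0.015],[-0.194,0.097,0.006,0,0.015],[-0.194,0.097,0.003,0,0.015]]'; python3 -m handwheel '[[0.02,-0.001,0,0,0.015],[0.05,-0.003,0,0,0.015],[0.08,-0.005,0,0,0.015],[0.105,-0.006,0,0,0.015],[0.13,-0.008,0,0,0.015],[0.155,-0.009,0,0,0.015],[0.18,-0.010,0,0,0.015],[0.19,-0.011,0,0,0.015]]';python3 - <<'E'
from h import *
for n in('wrist','scene'):
    c=cap(n,n+'4.png')
E
```

```text
time_s: 7.15
tcp_pos: [0.4313, -0.0046, 0.1292]
tool_rot: [-3.128, -0.008, 1.513]
force: [0.1, -0.9, -1.5]
opening: 0.0235
time_s: 8.15
tcp_pos: [0.6227, -0.0162, 0.13]
tool_rot: [-3.13, -0.007, 1.513]
force: [0.3, -0.6, -2.0]
opening: 0.0238
```

View pics/wrist4.png

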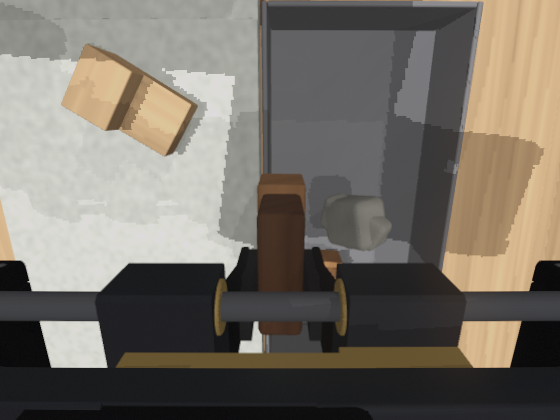

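View pics/scene4.png

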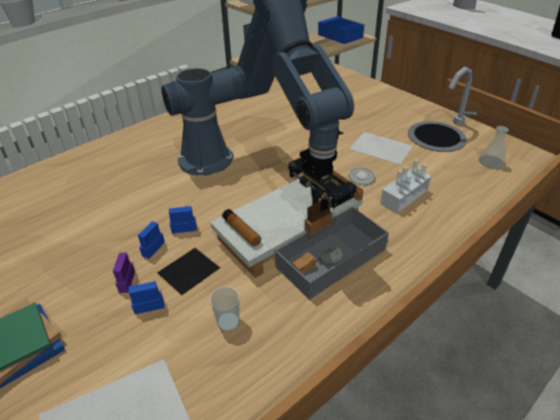

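```bash
python3 -m handwheel '[[0,0,0.04,0,0.015],[-0.03,0.01,0.055,0,0.015],[-0.08,0.035,0.055,0,0.015],[-0.135,0.065,0.055,0,0.015],[-0.175,0.088,0.055,0,0.015],[-0.186,0.093,0.03,0,0.015],[-0.186,0.093,0.006,0,0.015],[-0.186,0.093,0.002,0,0.015]]'; python3 -m handwheel '[[0.02,-0.001,0,0,0.015],[0.05,-0.003,0,0,0.015],[0.08,-0.005,0,0,0.015],[0.105,-0.006,0,0,0.015],[0.13,-0.008,0,0,0.015],[0.155,-0.009,0,0,0.015],[0.18,-0.010,0,0,0.015],[0.192,-0.011,0,0,0.015]]';python3 - <<'E'
from h import *
for n in('wrist','scene'):
    c=cap(n,n+'5.png')
E
```

```text
time_s: 9.25
tcp_pos: [0.4333, 0.0772, 0.1309]
tool_rot: [-3.125, -0.008, 1.513]
force: [0.9, -0.3, -1.1]
opening: 0.0237
time_s: 10.25
tcp_pos: [0.6266, 0.0657, 0.1317]
tool_rot: [-3.126, -0.007, 1.513]
force: [0.2, -0.5, -1.0]
opening: 0.0232
```

View pics/wrist5.png

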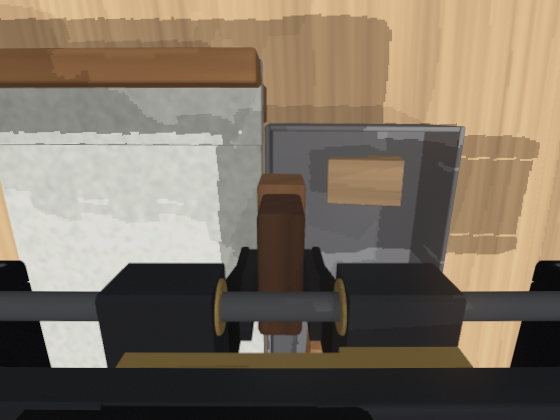

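View pics/scene5.png

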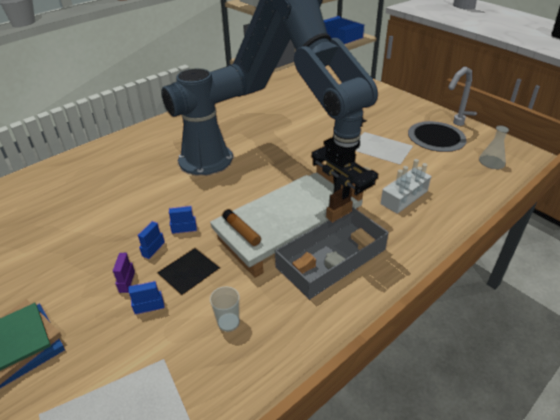

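```bash
python3 -m handwheel '[[0,0,0.05,-10,0.015],[-0.02,-0.03,0.085,-20,0.015],[-0.043,-0.075,0.085,-30,0.015],[-0.066,-0.12,0.085,-40,0.015],[-0.09,-0.165,0.085,-50,0.015],[-0.11,-0.21,0.085,-60,0.015],[-0.13,-0.26,0.085,-70,0.015],[-0.138,-0.302,0.085,-80,0.015]]'; python3 -m handwheel '[[0,0,0,-10,0.015],[0,0,0,-10,0.015],[0,0,0,-10,0.015]]';python3 - <<'E'
from h import *
import pickle
o=get_obs();print(o['tcp_pos'],np.degrees(o['tool_rot']))
c=cap('top','top6.png');pickle.dump(c,open('top6.pkl','wb'))
c=cap('wrist','wrist6.png');pickle.dump(c,open('wrist6.pkl','wb'))
E
```

```text
time_s: 11.35
tcp_pos: [0.4856, -0.2367, 0.2165]
tool_rot: [-3.124, -0.006, 0.11]
force: [-0.1, 0.8, -1.1]
opening: 0.024
time_s: 11.72
tcp_pos: [0.485, -0.2357, 0.2165]
tool_rot: [-3.124, -0.005, -0.062]
force: [-0.5, 0.2, -2.2]
opening: 0.0236
[ 0.48497628 -0.23569694  0.21654117] [-178.97134477   -0.28854484   -3.535741  ]
```

View pics/wrist6.png

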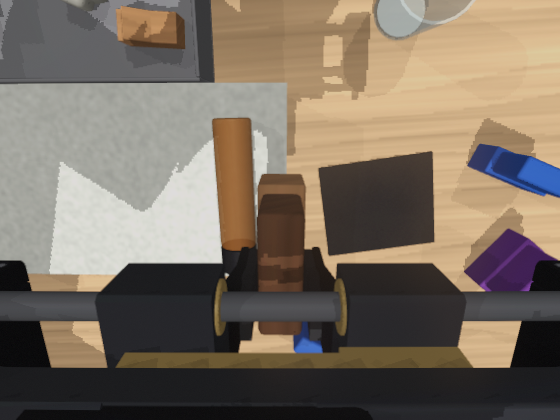

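View pics/top6.png

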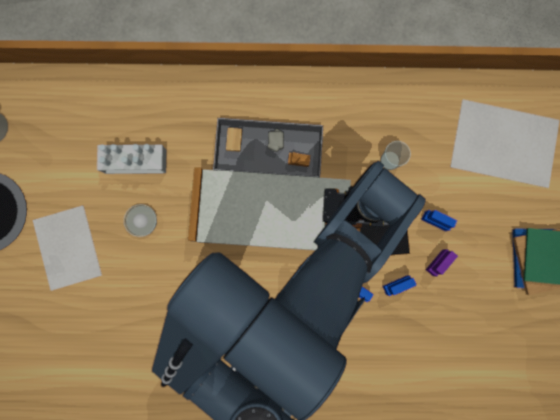

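```bash
python3 - <<'E'
from h import *
import pickle
c=pickle.load(open('wrist6.pkl','rb'))
print((plane(c,[(213,121),(251,121),(222,247),(255,247)],.098)*1000).round(1)[:,:2])
print((plane(c,[(287,84),(285,172)],.08)*1000).round(1)[:,:2])
E
```

```text
[[ 561.4 -176.6]
 [ 559.2 -211.3]
 [ 437.4 -170.9]
 [ 435.6 -204.6]]
[[ 590.1 -245.9]
 [ 507.5 -239.2]]
```

```bash
python3 -m handwheel '[[0.003,0,-0.03,0,0.015],[0.003,0,-0.06,0,0.015],[0.003,0,-0.08,0,0.015],[0.003,0,-0.085,0,0.015],[0.003,0,-0.085,0,0.015]]';python3 - <<'E'
from h import *
import pickle
o=get_obs();print(o['tcp_pos'],np.degrees(o['tool_rot']))
c=cap('wrist','wrist7.png');c=cap('scene','scene7.png')
E
```

```text
time_s: 12.45
tcp_pos: [0.4888, -0.2356, 0.1317]
tool_rot: [-3.124, -0.006, -0.061]
force: [0.1, 0.3, -1.6]
opening: 0.0238
[ 0.48881019 -0.23556782  0.13173108] [-178.99667994   -0.3201008    -3.49583773]
```

View pics/wrist7.png

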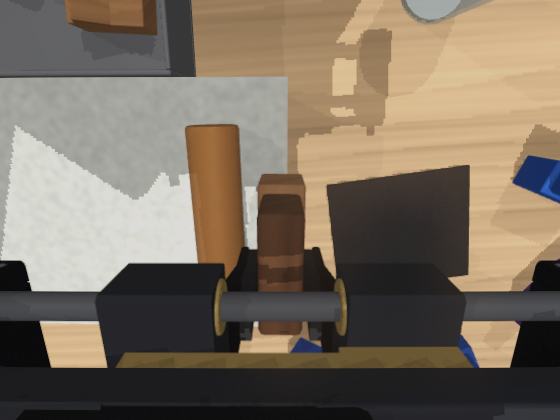

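View pics/scene7.png

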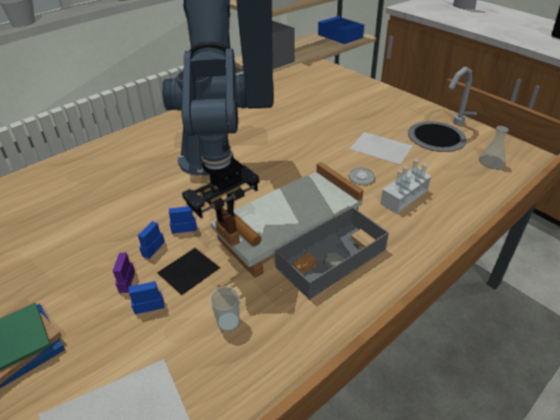

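```bash
python3 -m handwheel '[[0,0.004,0,0,0.015],[0.001,0.008,0,0,0.015],[0.001,0.013,0,0,0.015],[0.001,0.018,0,0,0.015],[0.001,0.024,0,0,0.015],[0.002,0.031,0,0,0.015],[0.002,0.038,0,0,0.015],[0.003,0.046,0,0,0.015]]';python3 - <<'E'
from h import *
o=get_obs();print(o['tcp_pos'],np.degrees(o['tool_rot']))
c=cap('wrist','wrist8.png')
E
```

```text
time_s: 13.55
tcp_pos: [0.4922, -0.1895, 0.1324]
tool_rot: [-3.125, -0.007, -0.062]
force: [0.3, -0.2, -1.6]
opening: 0.024
[ 0.49221021 -0.18953095  0.13244016] [-179.05222937   -0.40088367   -3.52441912]
```

View pics/wrist8.png

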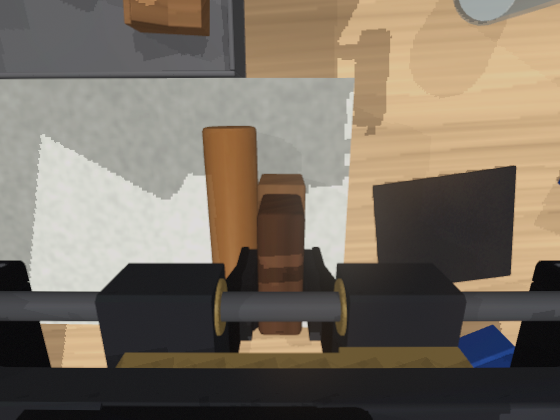

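```bash
python3 -m handwheel '[[0,0.008,0,0,0.015],[0.001,0.016,0,0,0.015],[0.001,0.024,0,0,0.015],[0.002,0.032,-0.001,0,0.015],[0.002,0.04,-0.001,0,0.015],[0.003,0.048,-0.001,0,0.015],[0.003,0.056,-0.001,0,0.015],[0.004,0.064,-0.001,0,0.015]]';python3 -m handwheel '[[0,0.008,0,0,0.015],[0.001,0.016,0,0,0.015],[0.001,0.024,0,0,0.015],[0.002,0.032,-0.001,0,0.015],[0.002,0.04,-0.001,0,0.015],[0.003,0.048,-0.001,0,0.015],[0.003,0.056,-0.001,0,0.015],[0.004,0.064,-0.001,0,0.015]]';python3 - <<'E'
from h import *
o=get_obs();print(o['tcp_pos'],np.degrees(o['tool_rot']))
c=cap('wrist','wrist9.png')
E
```

```text
time_s: 14.6
tcp_pos: [0.496, -0.1238, 0.1314]
tool_rot: [-3.124, -0.006, -0.061]
force: [-0.2, -0.3, -1.8]
opening: 0.0237
time_s: 15.6
tcp_pos: [0.5, -0.0592, 0.1304]
tool_rot: [-3.124, -0.006, -0.061]
force: [0.4, 0.8, -1.8]
opening: 0.0236
[ 0.49997303 -0.05924147  0.13042714] [-178.98490706   -0.36118001   -3.49703561]
```

View pics/wrist9.png

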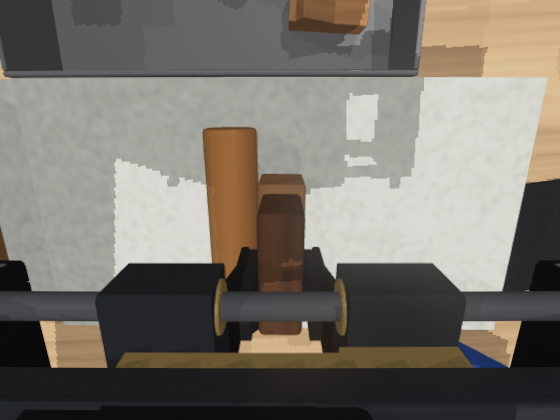

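```bash
python3 -m handwheel '[[0,0.008,0,0,0.015],[0.001,0.016,0,0,0.015],[0.001,0.024,0,0,0.015],[0.002,0.032,0,0,0.015],[0.002,0.04,0,0,0.015],[0.003,0.048,0,0,0.015],[0.003,0.056,0,0,0.015],[0.004,0.064,0,0,0.015]]';python3 -m handwheel '[[0,0.008,0,0,0.015],[0.001,0.016,0,0,0.015],[0.001,0.024,0,0,0.015],[0.002,0.032,0,0,0.015],[0.002,0.039,0,0,0.015],[0.003,0.045,0,0,0.015],[0.003,0.050,0,0,0.015],[0.003,0.054,0,0,0.015]]';python3 - <<'E'
from h import *
o=get_obs();print(o['tcp_pos'],np.degrees(o['tool_rot']))
c=cap('wrist','wrist10.png')
E
```

```text
time_s: 16.65
tcp_pos: [0.5038, 0.0063, 0.1304]
tool_rot: [-3.123, -0.006, -0.061]
force: [-0.2, 0.3, -1.3]
opening: 0.0237
time_s: 17.65
tcp_pos: [0.5068, 0.0605, 0.1304]
tool_rot: [-3.123, -0.006, -0.061]
force: [0.1, 0.3, -0.4]
opening: 0.0235
[0.50679355 0.06052777 0.13038644] [-178.94047133   -0.33704347   -3.47086279]
```

View pics/wrist10.png

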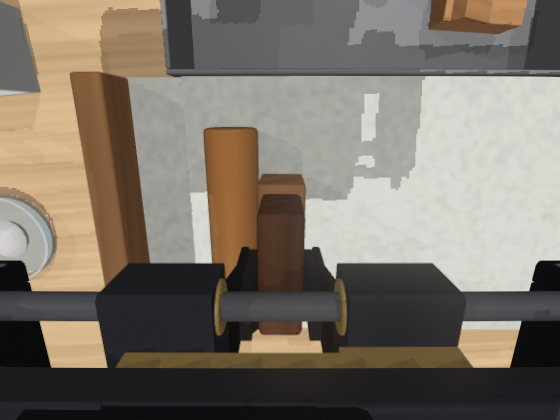

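```bash
python3 -m handwheel '[[0,0.005,0,0,0.015],[0.001,0.01,0,0,0.015],[0.001,0.015,0,0,0.015],[0.001,0.02,0,0,0.015],[0.001,0.024,0,0,0.015],[0.002,0.026,0,0,0.015]]';python3 - <<'E'
from h import *
o=get_obs();print(o['tcp_pos'],np.degrees(o['tool_rot']))
c=cap('wrist','wrist11.png')
E
```

```text
time_s: 18.45
tcp_pos: [0.5086, 0.0872, 0.1304]
tool_rot: [-3.123, -0.006, -0.06]
force: [0.7, 0.3, -1.3]
opening: 0.0232
[0.50857674 0.08719915 0.13036565] [-178.92082844   -0.31871659   -3.4532995 ]
```

View pics/wrist11.png

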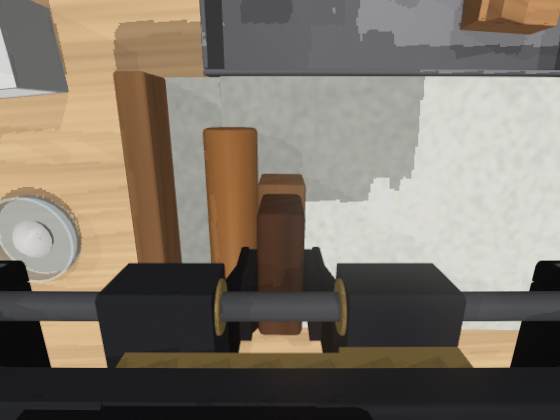

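```bash
python3 -m handwheel '[[0,0.004,0,0,0.015],[0,0.008,0,0,0.015],[0.001,0.011,0,0,0.015],[0.001,0.012,0,0,0.015]]';python3 - <<'E'
from h import *
o=get_obs();print(o['tcp_pos'],np.degrees(o['tool_rot']))
c=cap('wrist','wrist12.png')
E
```

```text
time_s: 19.0
tcp_pos: [0.51, 0.0995, 0.1304]
tool_rot: [-3.123, -0.006, -0.06]
force: [0.2, 0.1, -2.2]
opening: 0.0234
[0.51001744 0.09953571 0.13040624] [-178.90926411   -0.35644526   -3.44226462]
```

View pics/wrist12.png

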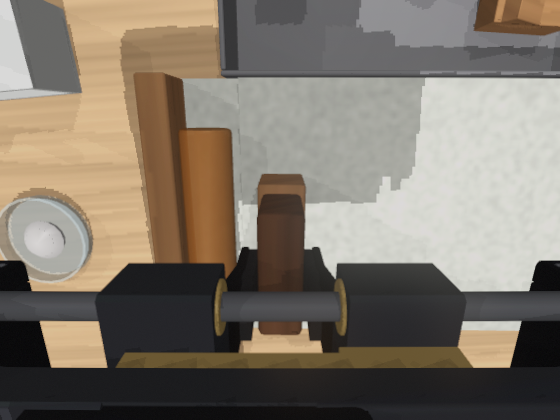

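```bash
python3 -m handwheel '[[0,-0.015,0,0,0.015],[0,-0.03,0.02,0,0.015],[0,-0.04,0.06,0,0.015],[-0.005,-0.08,0.08,0,0.015],[-0.015,-0.13,0.08,0,0.015],[-0.025,-0.18,0.08,0,0.015],[-0.035,-0.23,0.08,0,0.015],[-0.045,-0.28,0.08,0,0.015]]';python3 -m handwheel '[[-0.01,-0.05,0,0,0.015],[-0.02,-0.1,0,0,0.015],[-0.022,-0.155,0,0,0.015],[-0.022,-0.17,0,0,0.015],[-0.022,-0.17,0,0,0.015]]';python3 - <<'E'
from h import *
o=get_obs();print(o['tcp_pos'],np.degrees(o['tool_rot']))
c=cap('wrist','wrist13.png');c=cap('scene','scene13.png')
E
```

```text
time_s: 20.05
tcp_pos: [0.4639, -0.183, 0.2105]
tool_rot: [-3.123, -0.006, -0.061]
force: [0.4, -0.2, -1.3]
opening: 0.0238
time_s: 20.68
tcp_pos: [0.441, -0.354, 0.2101]
tool_rot: [-3.122, -0.006, -0.063]
force: [-0.1, 0.5, -1.9]
opening: 0.0235
[ 0.44096559 -0.35397813  0.21007568] [-178.88733914   -0.32485938   -3.62378125]
```

View pics/wrist13.png

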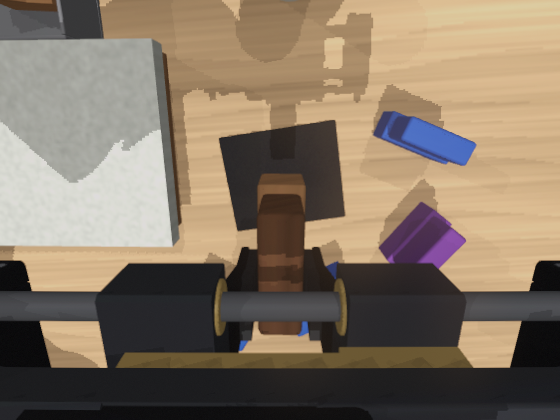

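View pics/scene13.png

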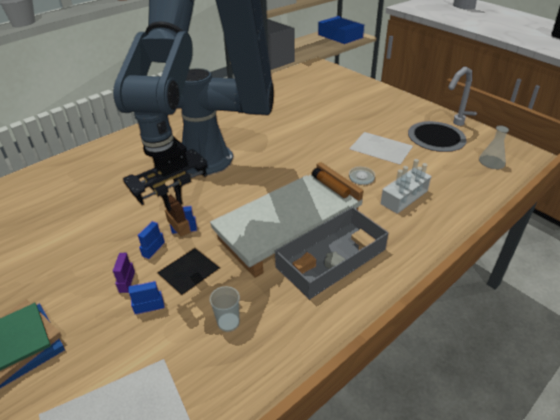

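```bash
python3 -m handwheel '[[0.003,0.001,-0.05,0,0.015],[0.003,0.001,-0.1,0,0.015],[0.003,0.001,-0.135,0,0.015],[0.003,0.001,-0.15,0,0.015],[0.003,0.001,-0.156,0,0.015],[0.003,0.001,-0.158,0,0.015],[0.003,0.001,-0.158,0,0.015]]';python3 -m handwheel '[[0,0,-0.001,0,0.015],[0,0,-0.002,0,0.015],[0,0,-0.002,0,0.015]]'
```

```text
time_s: 21.65
tcp_pos: [0.4449, -0.3511, 0.0532]
tool_rot: [-3.123, -0.007, -0.06]
force: [-0.8, -0.4, -1.5]
opening: 0.0235
time_s: 22.02
tcp_pos: [0.4449, -0.3512, 0.0514]
tool_rot: [-3.123, -0.007, -0.061]
force: [0.3, -0.2, -1.8]
opening: 0.0237
```

```bash
python3 -m handwheel '[[0,0,-0.001,0,0.015],[0,0,-0.0015,0,0.015],[0,0,-0.0015,0,0.015]]';python3 -m handwheel '[[0,0,-0.0005,0,0.015],[0,0,-0.001,0,0.015],[0,0,-0.001,0,0.015]]'
```

```text
time_s: 22.4
tcp_pos: [0.4448, -0.3511, 0.0498]
tool_rot: [-3.123, -0.007, -0.061]
force: [-0.3, 0.0, -1.6]
opening: 0.0236
time_s: 22.78
tcp_pos: [0.4449, -0.3512, 0.0488]
tool_rot: [-3.123, -0.007, -0.061]
force: [-1.5, 0.5, -1.3]
opening: 0.024
```

```bash
python3 -m handwheel '[[0,0,-0.0005,0,0.015],[0,0,-0.001,0,0.015],[0,0,-0.001,0,0.015]]'; python3 - <<'E'
from h import *
cap('scene','scene14.png')
a=cv2.imread('pics/scene14.png')[180:340,80:280]
cv2.imwrite('pics/s14z.png',cv2.resize(a,None,fx=4,fy=3.7,interpolation=cv2.INTER_CUBIC))
E
```

```text
time_s: 23.15
tcp_pos: [0.445, -0.3512, 0.0487]
tool_rot: [-3.123, -0.007, -0.061]
force: [-0.3, 0.9, 5.7]
opening: 0.024
```

View pics/s14z.png

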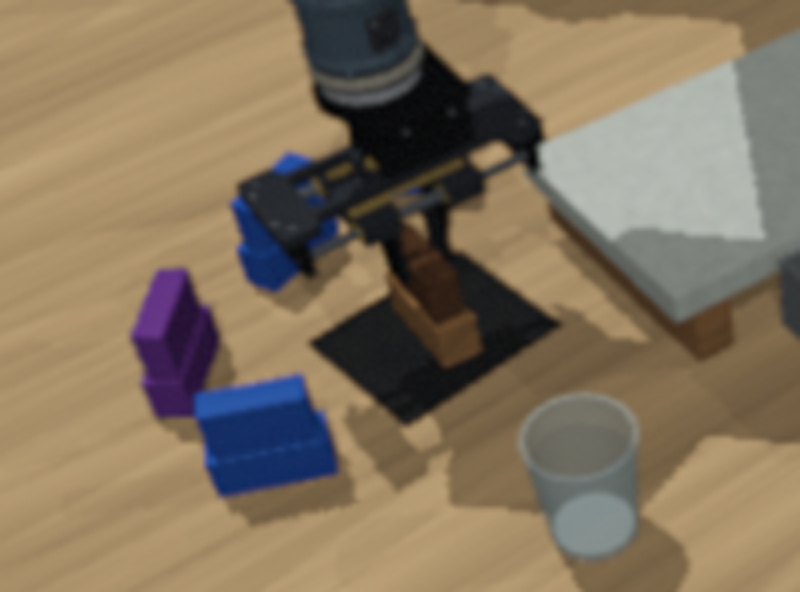

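```bash
python3 -m handwheel '[[0,0,0,0,0.04],[0,0,0,0,0.06],[0,0,0,0,0.07],[0,0,0,0,0.07],[0,0,0,0,0.07],[0,0,0,0,0.07],[0,0,0,0,0.07]]'; python3 -m handwheel '[[0,0,0.01,0,0.07],[0,0,0.03,0,0.07],[0,0,0.06,0,0.07],[0,0,0.1,0,0.07],[0,0,0.15,0,0.07],[0,0,0.18,0,0.07]]'
```

```text
time_s: 24.08
tcp_pos: [0.445, -0.3512, 0.0487]
tool_rot: [-3.123, -0.007, -0.06]
force: [-0.3, -0.1, -0.1]
opening: 0.0694
time_s: 24.82
tcp_pos: [0.4457, -0.3519, 0.2322]
tool_rot: [-3.126, -0.01, -0.06]
force: [0.1, 0.0, 0.4]
opening: 0.0701
```

Move the arm aside so the whole bench can be seen.

```bash
python3 -m handwheel '[[-0.04,-0.03,0.02,0,0.07],[-0.09,-0.06,0.04,0,0.07],[-0.13,-0.1,0.04,0,0.07],[-0.17,-0.14,0.04,0,0.07],[-0.2,-0.18,0.04,0,0.07],[-0.22,-0.2,0.04,0,0.07],[-0.22,-0.2,0.04,0,0.07]]'; python3 - <<'E'
from h import *
o=get_obs();print(o['time_s'],o['tcp_pos'],o['force'])
cap('scene','scene15.png');cap('top','top15.png')
a=cv2.imread('pics/top15.png')[100:310,90:460]
cv2.imwrite('pics/t15z.png',cv2.resize(a,None,fx=2.1,fy=2.1,interpolation=cv2.INTER_CUBIC))
a=cv2.imread('pics/scene15.png')[150:340,80:440]
cv2.imwrite('pics/s15z.png',cv2.resize(a,None,fx=2.2,fy=2.2,interpolation=cv2.INTER_CUBIC))
E
```

```text
time_s: 25.7
tcp_pos: [0.224, -0.5533, 0.2726]
tool_rot: [-3.127, -0.01, -0.064]
force: [0.3, 1.0, -0.0]
opening: 0.0697
25.7 [ 0.22398416 -0.55326808  0.27256629] [ 0.25228164  1.04228794 -0.0266072 ]
```

View pics/t15z.png

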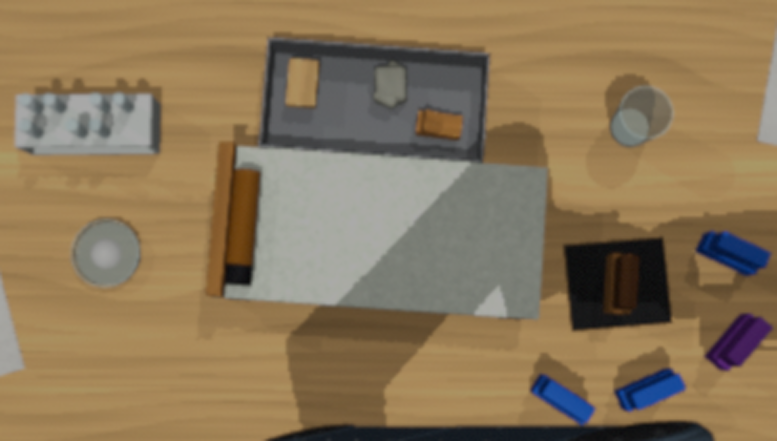

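View pics/s15z.png

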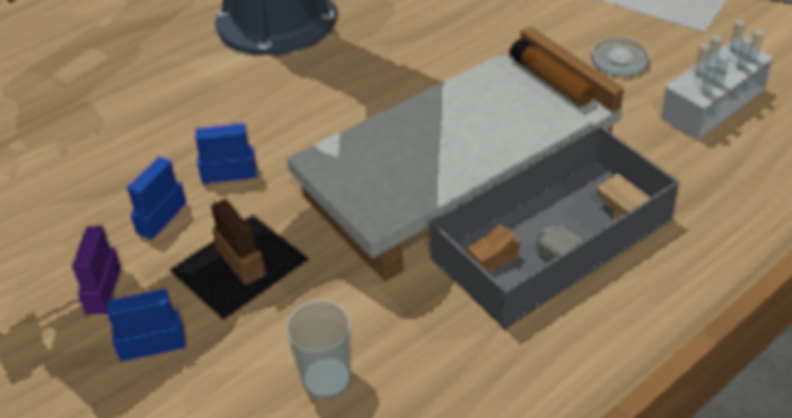

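```bash
python3 -c "
from h import *
print(close_job())"
```

```text
the job is handed in; nothing more can be done
None
```

I handed the job in at about 26 s of the 72 s allowed, with all three parts done in the order asked.

- **Scraps:** I gripped the push block by its ridge and swept the brown offcut, the stone and the pale offcut off the deck one at a time. The last pictures show all three lying in the bin.
- **Tube:** I rolled it along the cleared deck with the block at about 65 mm/s or less. It dropped into the cradle and rests in front of the end stop. I kept the gripper clear of the tube throughout.
- **Push block:** It touched down on the mat with a contact force of about 6 N, and I then let go and moved the arm clear. It stands upright near the middle of the mat, turned about 64° from how it stood at first.
- **Bystanders and look-alikes:** The dish, beaker, rack and the blue and purple blocks look to be where they started. I judged this by eye from the pictures and did not measure it.

No check failed. Two small things came up along the way. The first top-view and scene readings of the block disagreed by about 15 mm, which a wrist picture settled before the grasp. The tool also picked up a tilt of about 1° during the moves, with no visible effect on how the block stands.

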